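Check where the dosing gun's hand lever stops

ROBOT

A 6-joint arm with a two-finger parallel gripper is mounted at the origin on a cart in front of the work surface, level with it; the furniture and walls round the work are solid. World frame = base frame: x ahead of the robot, y to its left, z up, the work surface at z = 0. Lengths are in m, angles in degrees, forces in N, time in s.
With the tool pointing down it reaches from about 0.375 to 0.75 m from the base axis. Payload 9 kg.
Tool frame: the origin (TCP) lies where the fingers leave the gripper's body, on its centre line; the fingertips stand 73 mm ahead of it and the grasp point (between the pads) lies 54 mm ahead of it (robot.tip_reach is the distance from the TCP to the fingertips, in m); z points along the fingers, y is the direction in which the jaws open and shut (so a half turn about z gives the same grasp; the last joint's range is limited). The gripper opens to 85 mm and grips with 20 to 120 N. Pads are 22 mm wide; open, the fingers measure 114 mm over their backs; the gripper's body (76 mm by 85 mm) begins 54 mm behind the grasp point. The pads swing forward as they close: fully open they stand 13 mm farther back than shut.
Start: joints at [60.292, 5.964, 5.575, 89.605, 0, 77.527], TCP at [0.178, 0.573, 0.304] pointing down, gripper open.
Joint ranges: [-171.21, 171.21], [-48.23, 106.86], [-62.78, 66.21], [-105.2, 120.99], [-86.42, 89.51], [-180, 180]. Speed limits (degrees/s): [127.2, 127.2, 147.25, 180, 180, 180].

INTERFACE

Orientations are given as [roll, pitch, yaw] about the fixed x, y, z axes, in that order (R = Rz(yaw) Ry(pitch) Rx(roll)).
In Python, from plant import robot gives the robot as it stands. Calls block until the motion is done:
- robot.move_pose(position, orientation): joint-space move of the TCP to a pose.
- robot.line_to(position, vel=0.15, rotation=None, guard=None): straight line of the TCP; rotation=None keeps the orientation; vel is the mean speed in m/s. With guard (N) it stops when the force on the tool has changed by that much, and returns True; else False.
- robot.goto_joints(angles): joint-space move.
- robot.set_gripper(opening): finger opening in m; the grip force is fixed at half the most; returns when the fingers have stopped.
- robot.pause(seconds).
- robot.ik(position, orientation): joint angles nearest the present ones, or None.
- robot.observe(): the state.
- robot.grab_frame(name): name is "scene" or "side" or "wrist"; returns the picture (420x560x3 uint8, blue, green, red); there is no depth.
- robot.get_calibration(name): a dict with "vertical_fov" (degrees; the focal length in pixels is half the picture's height over the tangent of half this angle, whatever the lens; pixels are square), "cx", "cy" (the principal point, pixels), "k1" (the pictures are not rectified: a ray, as slopes to the right and down, at radius r is drawn at 1 + k1 r^2 times it, then the intrinsics apply), "rvec" (rotation vector, rad) and "tvec" (3), from world to camera coordinates, as OpenCV has them. Camera axes: x right, y down, z forward; pixel columns grow to the right and rows downward; lengths in m; the calibration is good to about 2 mm. A picture is of the moment at which its call begins: read the wrist's pose just before it. get_calibration takes no time and is no camera call; for the wrist camera it gives the pose at the moment of the call.
A pose or a line that the arm cannot do raises robot.IKError and nothing moves.
- robot.job_done(): hands the job in, once; it reports no verdict.
The state is a dict: "time": time; "q": joint angles; "qvel": joint speeds; "joint_torque": joint torques, N m; "tool_pos": TCP position; "tcp_rot": TCP orientation; "ft_force": force on the tool from outside, world axes, zero at the start; "torque": the same for the moment, N m; "gripper_width": finger opening in m.
Only numpy, scipy, OpenCV 4.12 (cv2) and the standard library are available. Lean on these libraries where they do the work, as an engineer would, in place of code of your own. Each camera call takes 0.05 s, during which the arm holds its last target.

TASK

The freshly serviced dosing gun lies in its cradle. With the backs of your fingers press its hand lever in until it comes firmly against its stop, let it spring all the way out by itself to see that it returns, then press it in to the stop again and finish while still holding it there, firmly but not forced, so that I can see the gap left to the grip bar. Push only on the lever's outer side: do not grasp it or touch it from the gap side, keep off the grip bar, and leave the things standing round it alone.

Things in the scene. Friction and masses are not known exactly. Their poses are not given: they have to be found in the camera images.
- gun: Hand-operated veterinary dosing gun lying on its side in a low cradle fixed to the worktop. Origin on the worktop below the barrel's axis; z up. Clear barrel along y, nozzle tip at y = +172 mm, rod end at -78; axis and both handles 70 mm up, highest part (cap) 90 mm up. Both handles stick out to -x, towards the robot: hand lever on the +y (nozzle) side, fixed grip bar on the -y side.
- gun_lever (a joint): Turn of the hand lever about its upright pivot, rad: 0 = fully out, grows as it is pressed towards the grip bar (counter-clockwise from above). It stops somewhere between 0.30 and 0.48, set by the dose nut. A spring pushes it out: at the press point about 2 N at rest, 3.5 N nearly in; at the hard stop the force rises steeply. About 10 N holds it firmly home; over 30 N is forcing it.
- lever_pad (a point): Press point: middle of the outer face of the plain metal hand lever, 70 mm above the worktop. Frame turns with the lever: y points out of the face (away from the bar; press along -y), -x runs out along the lever, z up. Lever 10 mm thick, 18 mm high, reaches 40 mm beyond this point, where its end curls 10 mm outwards. Pivot at (+78, -5, 0) mm. Travel from rest to stop 23 to 37 mm.
- gun_grip: The fixed grip bar of the gun, black, 108 mm long, 20 mm thick and 26 mm high (butt 30 mm), behind the lever on the -y side. Origin on the barrel's axis, 70 mm above the worktop, axes as the gun's. Not to be touched.
- grip_face (a point): Point on the grip bar's face towards the lever, near its end; the gap between lever and bar is seen here.
- nut_face (a point): Centre of the front face of the knurled dose nut (21 mm across, 11 mm long) near the rear end of the plunger rod. As the lever is pressed, rod and nut move along the gun's +y, about 28 mm per rad of lever; when this face meets the housing's rear face (nut_seat) the lever is at its stop. At rest 8 to 13 mm behind the seat.
- nut_seat (a point): Centre of the housing's rear face, on which the dose nut lands; axes as the gun's. Fixed. (The cradle's base plate is 10 mm high: in the gun's frame x -48 to +48, y -45 to +125 mm, with an arm under the grip bar, x to -150, y -45 to -9 mm. Under and outside the lever beyond x = -48 mm is bare worktop.)
- sample_cup: Sample cup with a screw lid, 62 mm across, 67 mm high, standing loose near the gun; origin under its centre. Leave alone.
- oil_bottle: Small brown bottle with a black cap, 26 mm across, 55 mm high, loose; origin under its centre. Leave alone.
- med_bottle: Brown medicine jar with a white cap, 46 mm across, 85 mm high, loose; origin under its centre. Leave alone.
- petri_dish: Petri dish, 59 mm across, 12 mm high, lying loose near the grip bar; origin under its centre. Leave alone.

How it is judged (in metres and radians):
On the way, in this order (a step that is already met when the one before it is completed fails the run):
1. the lever is pressed in against its stop by the fingers (dose nut within 1.5 mm of its seat, at least 4 N on the lever) (distance between nut_face and nut_seat below 0.0015 m and contact force between the fingers and gun_lever above 4 N), for 0.2 s.
2. the lever, untouched, has sprung back out to rest (within 0.04 rad) (value of joint gun_lever below 0.04 rad and contact force between each of the arm, the fingers and gun_lever below 0.3 N), for 0.2 s.
At the end, for the whole second after the job is handed in: After one full press and a full free return, the lever is held in again by the fingers: the dose nut within 1.5 mm of its seat, 4 to 30 N between fingers and lever, the lever at rest, nothing touching the grip bar, and the four loose things within 10 mm of where they stood (all of step 1 and contact force between the fingers and gun_lever below 30 N and velocity of joint gun_lever below 0.05 rad/s and contact force between the fingers and gun_grip below 0.5 N and distance of each of sample_cup, oil_bottle, med_bottle, petri_dish from where it was at the start of the episode below 0.01 m); the arm keeps its last pose, push and grip.
It fails at once if the lever is forced (over 40 N) (contact force between the fingers and gun_lever above 40 N).
It fails at once if the grip bar is touched or squeezed (contact force between any of the fingers, the arm and gun_grip above 1 N).
It fails at once if the lever is taken between the fingers, or touched from the gap side (contact force between the fingers and gun_lever above 0.5 N and y of the grasp point in the frame of lever_pad below 0 m).
It fails at once if a bystander is knocked, pushed or lifted (distance of any of sample_cup, oil_bottle, med_bottle, petri_dish from where it was at the start of the episode above 0.01 m).
It also fails if it takes over 40 s, if anything falls off the work surface, if the arm or the gripper's body presses on something with over 40 N, if the wrist force passes 120 N, or if a joint passes its speed limit or range.

## Working session

There is one attempt and no reset: what is moved stays moved. The work goes in short steps, each a Python script; the robot and the scene stay as the last script left them, time stands still between calls to the robot, and variables do not carry over. Pictures are saved under pics/ and viewed, and the job is handed in when it is done.

```bash
ls; mkdir -p pics
python3 - <<'E'
from plant import robot
import cv2
s=robot.observe();print(s)
for n in ("scene","side","wrist"):
    c=robot.get_calibration(n);print(n,c)
    cv2.imwrite(f"pics/a_{n}.png",robot.grab_frame(n))
E
```

```text
pics
{'time': 0.0, 'q': array([ 6.02941253e+01,  5.99706673e+00,  5.52856682e+00,  8.96033860e+01,
       -1.71354552e-05,  7.75263854e+01]), 'qvel': array([ 0.02747675, -0.10387417, -0.01487806,  0.01084373, -0.01871501,
        0.03622691]), 'joint_torque': array([ 1.15266994e-03, -5.56929123e+01,  5.03653479e+01,  1.69832830e-02,
       -3.60561999e-04, -3.01653188e-05]), 'tool_pos': array([0.17762914, 0.57287151, 0.30315259]), 'tcp_rot': array([-1.79929807e+02, -1.55098960e-02,  1.62767731e+02]), 'ft_force': array([ 0.26719007, -0.83240197,  0.18055063]), 'torque': array([ 0.00382887,  0.01195065, -0.01261084]), 'gripper_width': 0.08580753541213015}
scene {'vertical_fov': 51.03713384570364, 'cx': 271.5261104667331, 'cy': 210.60421801338632, 'k1': -0.05326447732407032, 'rvec': array([ 2.15492288, -0.72310023,  0.35125885]), 'tvec': array([-0.42596354,  0.34092608,  0.67924388])}
side {'vertical_fov': 46.32435574584381, 'cx': 278.84687659312664, 'cy': 213.9359267010054, 'k1': -0.16539781031947673, 'rvec': array([ 2.23494875, -0.40325973,  0.18667691]), 'tvec': array([-0.55554874,  0.252242  ,  0.70261475])}
wrist {'vertical_fov': 71.372313278538, 'cx': 282.03049663045033, 'cy': 208.1529913370302, 'k1': 0.021534701515448843, 'rvec': array([-2.30361603, -1.69953885, -0.28006187]), 'tvec': array([-0.60005323, -0.04410678,  0.37896368])}
```

View pics/a_scene.png

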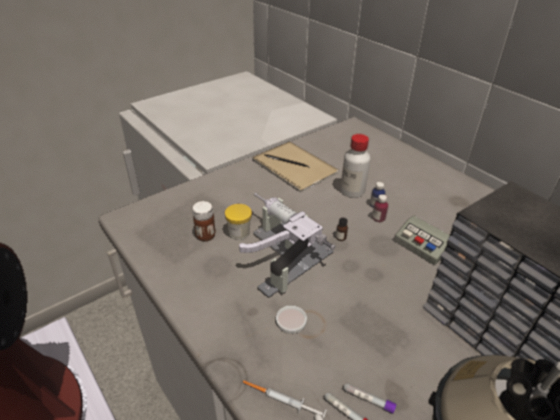

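View pics/a_side.png

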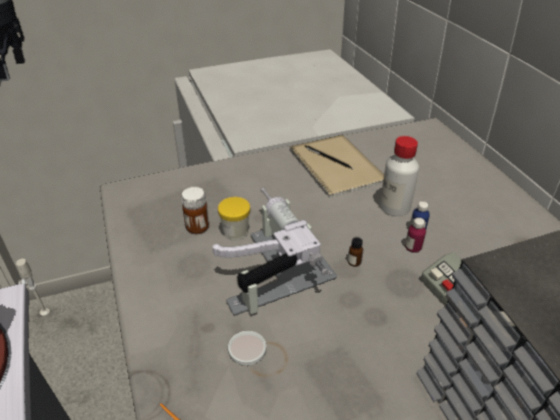

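View pics/a_wrist.png

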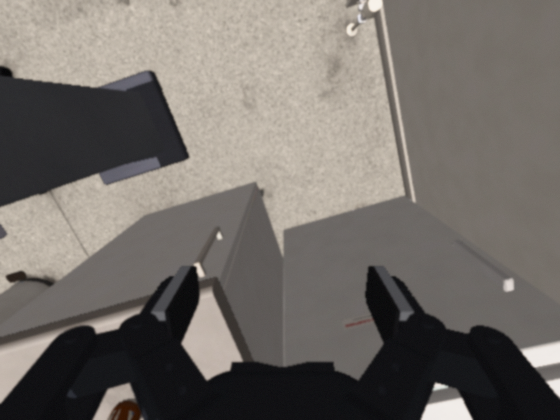

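```bash
cat > h.py <<'E'
import numpy as np, cv2
def cam(c):
    f=210/np.tan(np.radians(c["vertical_fov"])/2)
    K=np.array([[f,0,c["cx"]],[0,f,c["cy"]],[0,0,1.]])
    return K,np.array([c["k1"],0,0,0,0.]),np.array(c["rvec"],float),np.array(c["tvec"],float)
def ray(c,uv):
    K,d,r,t=cam(c); R=cv2.Rodrigues(r)[0]
    p=cv2.undistortPoints(np.array([[uv]],float),K,d)[0,0]
    return -R.T@t, R.T@np.array([p[0],p[1],1.])
def onplane(c,uv,z):
    o,d=ray(c,uv); return o+d*(z-o[2])/d[2]
def tri(cs,uvs):
    A=np.zeros((3,3));b=np.zeros(3);L=[]
    for c,uv in zip(cs,uvs):
        o,d=ray(c,uv);d=d/np.linalg.norm(d);P=np.eye(3)-np.outer(d,d);A+=P;b+=P@o;L.append((o,P))
    x=np.linalg.solve(A,b); return x,[float(np.linalg.norm(P@(x-o))) for o,P in L]
def proj(c,X):
    K,d,r,t=cam(c); return cv2.projectPoints(np.array(X,float).reshape(-1,3),r,t,K,d)[0][:,0]
E
python3 - <<'E'
from plant import robot
import cv2,h
for n in ("scene","side"):
    c=robot.get_calibration(n)
    print(n,h.ray(c,(280,210)))
    im=cv2.imread(f"pics/a_{n}.png")
    x0,y0=(180,180) if n=="scene" else (170,170)
    cv2.imwrite(f"pics/b_{n}.png",cv2.resize(im[y0:y0+140,x0:x0+186],None,fx=4.3,fy=4.3,interpolation=cv2.INTER_CUBIC))
    for uv in ({"scene":[(291,319),(342,238),(204,236),(238,235)],"side":[(247,348),(356,262),(197,228),(235,232)]}[n]): print(uv,h.onplane(c,uv,0.0))
E
```

```text
scene (array([ 0.14656468, -0.50681564,  0.69332854]), array([ 0.48873175,  0.60771349, -0.62625758]))
(291, 319) [ 0.49761205 -0.11115174  0.        ]
(342, 238) [ 0.73909489 -0.00339146  0.        ]
(204, 236) [0.48512576 0.1964018  0.        ]
(238, 235) [0.55086918 0.15141984 0.        ]
side (array([ 0.38960556, -0.54946188,  0.64204912]), array([ 0.27104465,  0.72519776, -0.63300301]))
(247, 348) [ 4.97637279e-01 -1.13525151e-01 -1.11022302e-16]
(356, 262) [ 0.74252757 -0.00441082  0.        ]
(197, 228) [0.49020008 0.19108715 0.        ]
(235, 232) [0.55790597 0.15320297 0.        ]
```

View pics/b_scene.png

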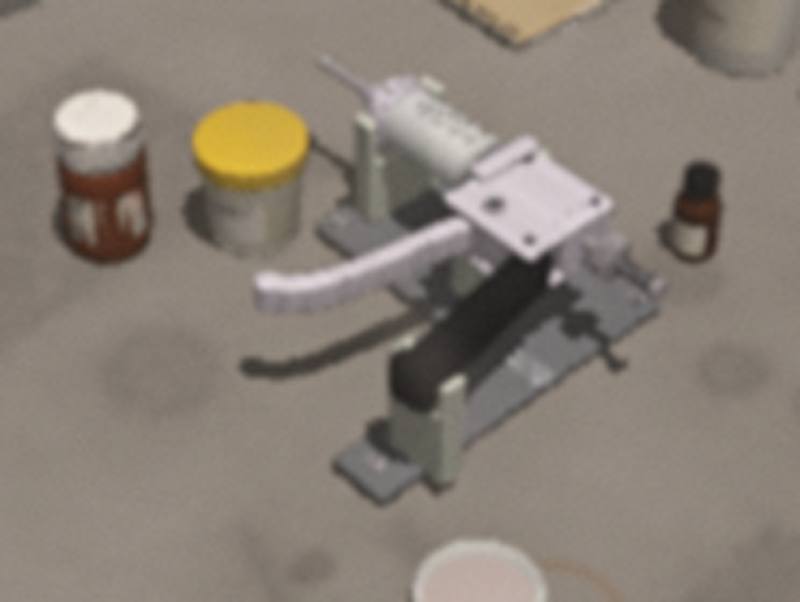

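View pics/b_side.png

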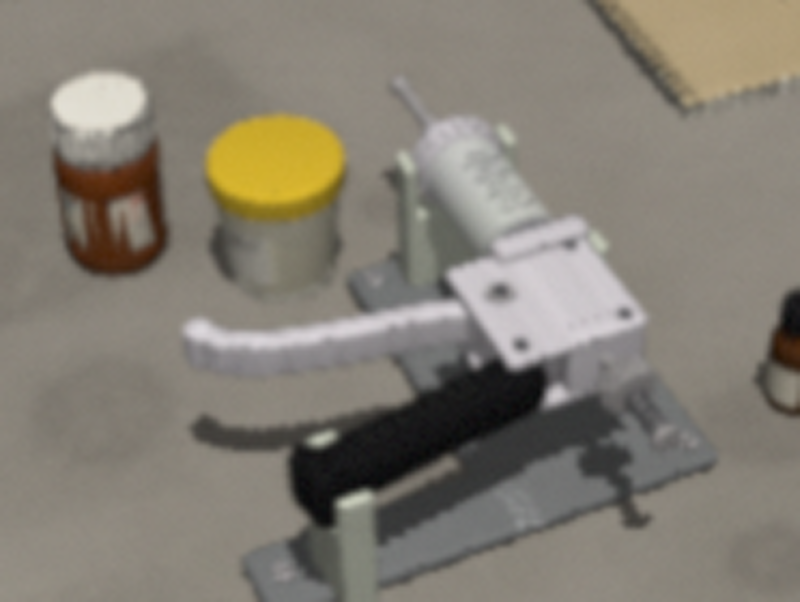

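```bash
cat > fit.py <<'E'
from plant import robot
import cv2,h,numpy as np
from scipy.optimize import least_squares
C={n:robot.get_calibration(n) for n in("scene","side")}
O={"scene":(180,180),"side":(170,170)}
px=lambda n,p:np.array(p)/4.3+O[n]
obs=[("scene",(0,.172,.07),(322,60)),("side",(0,.172,.07),(397,82)),
("scene",(-.15,-.009,.01),(337,461)),("scene",(-.15,-.045,.01),(381,494)),
("scene",(.048,-.045,.01),(660,298)),("side",(.048,-.045,.01),(716,455)),
("side",(-.15,-.009,.01),(247,556)),("scene",(-.048,.125,.01),(320,224)),("side",(-.048,.125,.01),(350,274))]
T=lambda p,X:np.array([p[0]+np.cos(p[2])*X[0]-np.sin(p[2])*X[1],p[1]+np.sin(p[2])*X[0]+np.cos(p[2])*X[1],X[2]])
def res(p): return np.concatenate([h.proj(C[n],T(p,X))[0]-px(n,u) for n,X,u in obs])
s=least_squares(res,[.63,.05,0],loss="soft_l1")
if __name__=="__main__":
    p=s.x;print(p[:2],np.degrees(p[2]));print(res(p).reshape(-1,2).round(1).tolist())
    # lever: pivot to pad dist; find lever end by triangulation (top inner/outer tip corners)
    for name,a,b in [("tip top outer corner",(258,275),(193,322)),]:
        X,e=h.tri([C["scene"],C["side"]],[px("scene",a),px("side",b)]);print(name,X,e)
        d=X[:2]-p[:2];c,sn=np.cos(p[2]),np.sin(p[2]);print("gun frame",c*d[0]+sn*d[1],-sn*d[0]+c*d[1])
    for n,uv in [("scene",(255,278)),("scene",(470,222)),("scene",(360,250)),("side",(190,325)),("side",(300,325)),("side",(450,305))]:
        X=h.onplane(C[n],px(n,uv),.079);d=X[:2]-p[:2];c,sn=np.cos(p[2]),np.sin(p[2]);print(n,uv,"gun",(c*d[0]+sn*d[1]).round(4),(-sn*d[0]+c*d[1]).round(4))
E
python3 fit.py
```

```text
[0.63966698 0.00892842] 5.011854577920453
[[0.9, 0.0], [-0.5, -0.6], [-0.0, -0.9], [1.6, 1.6], [2.5, 0.9], [1.3, -0.1], [-2.7, -0.5], [-0.6, -0.4], [-1.7, -0.6]]
tip top outer corner [0.49878682 0.06067022 0.06760757] [0.0008073584706160655, 0.0008073584706160446]
gun frame -0.1358212621190167 0.06385152727702764
scene (255, 278) gun -0.1449 0.0544
scene (470, 222) gun -0.0416 0.0152
scene (360, 250) gun -0.095 0.036
side (190, 325) gun -0.1411 0.0498
side (300, 325) gun -0.1023 0.0314
side (450, 305) gun -0.0449 0.0167
```

Run:
```python
from plant import robot
import cv2
for yaw in (168,-12):
    print(yaw,robot.ik([.52,.10,.29],[180,0,yaw]),robot.ik([.53,.07,.124],[180,0,yaw]))
robot.move_pose([.52,.10,.29],[180,0,168])
robot.set_gripper(0.0)
s=robot.observe();print(s["time"],s["tool_pos"],s["tcp_rot"],s["ft_force"],s["gripper_width"])
import pickle
c=robot.get_calibration("wrist");im=robot.grab_frame("wrist")
pickle.dump(c,open("w1.pkl","wb"));cv2.imwrite("pics/c_wrist.png",im)
cv2.imwrite("pics/c_side.png",robot.grab_frame("side"))
```

```text
168 [-3.28130969 -6.51206392 -8.31320693 88.19885699  0.          8.71869031] [ -6.50577383  -2.67744399 -22.04523519  70.6322088    0.
   5.49422617]
-12 [  -3.28130969   -6.51206392   -8.31320693   88.19885699    0.
 -171.28130969] [  -6.50577383   -2.67744399  -22.04523519   70.6322088     0.
 -174.50577383]
3.0167 [0.52001686 0.09999827 0.29001407] [-1.79999729e+02  3.26224000e-03  1.67998703e+02] [ 0.51470771 -0.14274474  0.21115378] -0.00023540355726885261
```

View pics/c_wrist.png

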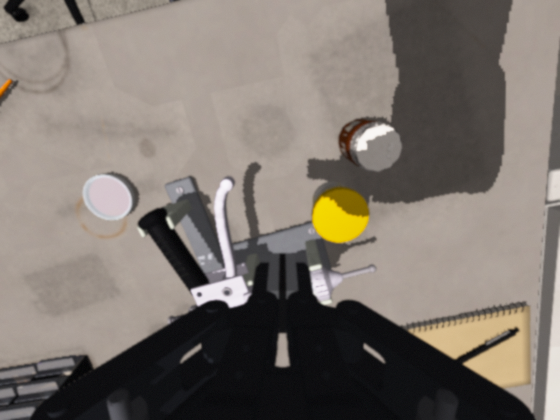

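View pics/c_side.png

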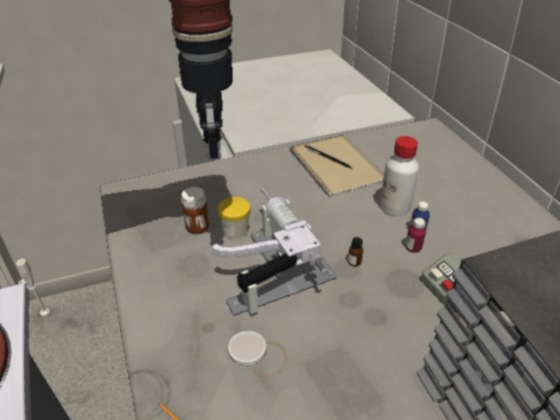

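Run:
```python
import cv2
im=cv2.imread("pics/c_wrist.png")[165:310,150:350]
cv2.imwrite("pics/d.png",cv2.resize(im,None,fx=4,fy=4,interpolation=cv2.INTER_CUBIC))
```

```text
(no output)
```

View pics/d.png

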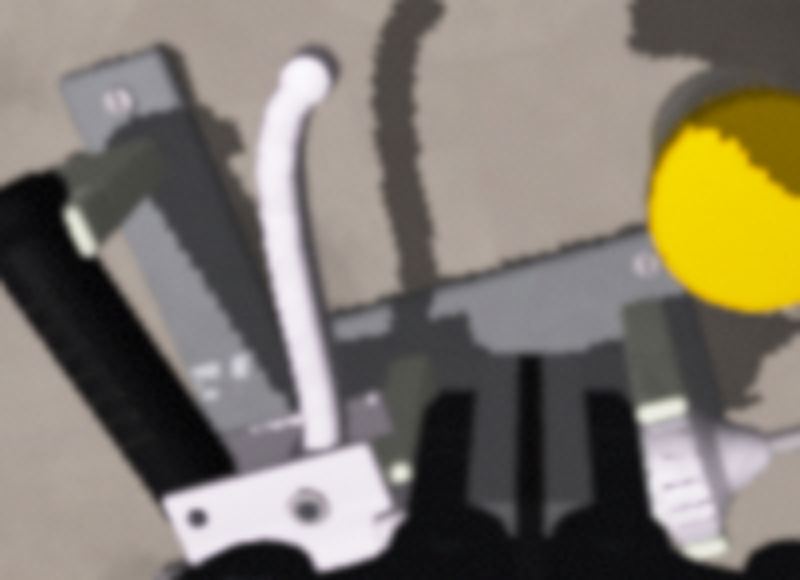

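Run:
```python
import pickle,numpy as np,h
from fit import s,C
c=pickle.load(open("w1.pkl","rb"));p=s.x
def gun(X):
    d=X[:2]-p[:2];a=p[2];return np.array([np.cos(a)*d[0]+np.sin(a)*d[1],-np.sin(a)*d[0]+np.cos(a)*d[1]])
for nm,uv,z in [("screw",(308,507),.088),("o",(336,430),.079),("o",(322,350),.079),("o",(309,270),.079),("o",(302,220),.079),("o",(297,170),.079),("o",(302,130),.079),("bulge",(331,85),.079),("tipend",(302,52),.079),("in",(258,170),.079),("in",(273,270),.079),("in",(302,430),.079),("cornerA",(62,82),.01),("cornerB",(160,45),.01),("cup",(730,190),.067)]:
    X=h.onplane(c,(uv[0]/4+150,uv[1]/4+165),z);print(nm,uv,X[:2].round(4),"gun",gun(X).round(4))
```

```text
screw (308, 507) [0.6123 0.0201] gun [-0.0263  0.0135]
o (336, 430) [0.5959 0.0308] gun [-0.0417  0.0256]
o (322, 350) [0.5716 0.0334] gun [-0.0656  0.0304]
o (309, 270) [0.5485 0.0362] gun [-0.0884  0.0351]
o (302, 220) [0.5347 0.0382] gun [-0.102   0.0383]
o (297, 170) [0.5214 0.0405] gun [-0.115   0.0418]
o (302, 130) [0.5115 0.0446] gun [-0.1246  0.0467]
bulge (331, 85) [0.5018 0.0547] gun [-0.1333  0.0576]
tipend (302, 52) [0.4923 0.0499] gun [-0.1432  0.0537]
in (258, 170) [0.5194 0.0309] gun [-0.1179  0.0324]
in (273, 270) [0.5466 0.0271] gun [-0.0911  0.0262]
in (302, 430) [0.594  0.0218] gun [-0.0444  0.0168]
cornerA (62, 82) [ 0.4991 -0.0409] gun [-0.1444 -0.0374]
cornerB (160, 45) [ 0.4941 -0.0081] gun [-0.1465 -0.0043]
cup (730, 190) [0.554  0.1479] gun [-0.0732  0.1459]
```

```bash
cat > go.py <<'E'
from plant import robot
import numpy as np
P=np.array([.612,.020]);Y0=np.radians(-7.5);R=.076;Z=.122
def pose(th,off):
    a=Y0+th;c,s=np.cos(a),np.sin(a);v=np.array([-R,.005+.0145+off])
    return [P[0]+c*v[0]-s*v[1],P[1]+s*v[0]+c*v[1],Z],[180,0,180+np.degrees(a) if a<=0 else np.degrees(a)-180]
def force(n=8,dt=.02):
    F=[]
    for _ in range(n): robot.pause(dt);F.append(robot.observe()["ft_force"])
    return np.mean(F,0)
def norm(th): a=Y0+th; return np.array([-np.sin(a),np.cos(a),0])
E
python3 - <<'E'
from go import *
import cv2
p,o=pose(0,.014)
robot.move_pose([p[0],p[1],.26],o)
print(robot.line_to(p,vel=.12,guard=8))
f=force();s=robot.observe();print(s["time"],s["tool_pos"],s["tcp_rot"],f)
cv2.imwrite("pics/e_wrist.png",robot.grab_frame("wrist"));cv2.imwrite("pics/e_side.png",robot.grab_frame("side"))
E
```

```text
False
4.875 [0.54151222 0.06308262 0.12280247] [1.79996591e+02 7.34704942e-02 1.72498758e+02] [0.18136784 0.00599091 0.19310062]
```

View pics/e_wrist.png

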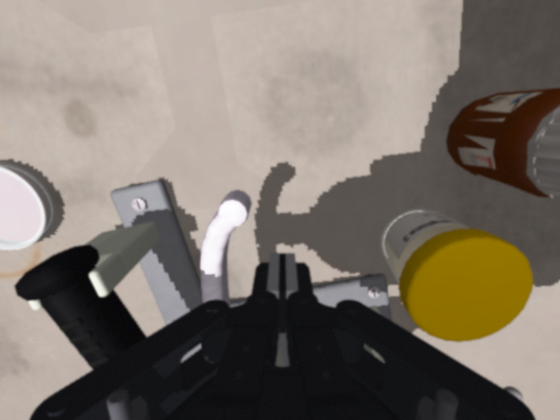

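View pics/e_side.png

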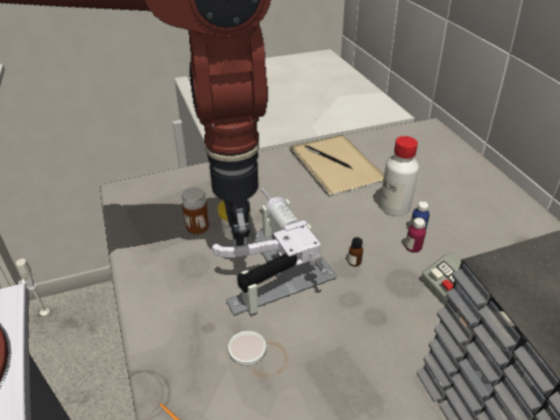

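Run:
```python
from go import *
import pickle
f0=force(10);print("base",f0)
off=.014;hit=None
while off>-.006:
    off-=.002;p,o=pose(0,off);robot.line_to(p,vel=.05,guard=6)
    f=(force(4)-f0)@norm(0);print("off",round(off,4),round(f,2))
    if f>1.2: break
th=0
while th<.56:
    th+=.03 if th<.26 else .015
    p,o=pose(th,off)
    g=robot.line_to(p,vel=.06,rotation=o,guard=12)
    f=(force(4)-f0);print("th",round(th,3),round(f@norm(th),2),f.round(2),g)
    if g or f@norm(th)>5.5: break
pickle.dump((f0,off,th),open("st.pkl","wb"))
print(robot.observe()["time"])
```

```text
base [ 0.09195087 -0.16143027 -0.20034859]
off 0.012 0.54
off 0.01 0.4
off 0.008 0.47
off 0.006 0.23
off 0.004 -0.04
off 0.002 -0.51
off 0.0 1.65
th 0.03 1.81 [-0.7   1.89  0.68] False
th 0.06 2.36 [-1.41  2.47  0.64] False
th 0.09 2.3 [-1.67  2.37  0.55] False
th 0.12 2.2 [-1.81  2.22  0.54] False
th 0.15 2.66 [-1.97  2.62  0.52] False
th 0.18 2.95 [-2.49  2.84  0.31] False
th 0.21 3.01 [-2.18  2.84  0.12] False
th 0.24 3.47 [-2.55  3.21  0.49] False
th 0.27 3.31 [-2.87  2.94  0.1 ] False
th 0.285 3.35 [-2.95  2.93 -0.19] False
th 0.3 3.33 [-3.05  2.86 -0.19] False
th 0.315 3.64 [-3.18  3.11 -0.12] False
th 0.33 3.51 [-3.07  2.96 -0.35] False
th 0.345 5.15 [-3.35  4.54 -0.11] False
th 0.36 7.63 [-3.92  6.93  0.58] False
12.1083
```

Run:
```python
from go import *
import pickle,cv2
f0,off,th=pickle.load(open("st.pkl","rb"))
for _ in range(4):
    th+=.008;p,o=pose(th,off);robot.line_to(p,vel=.03,rotation=o,guard=10)
    f=force(6)-f0;print(round(th,3),round(f@norm(th),2),f.round(2))
    if f@norm(th)>9.5: break
robot.pause(.3);f=force(8)-f0;print(f@norm(th))
for n in("scene","side"): cv2.imwrite(f"pics/f_{n}.png",robot.grab_frame(n))
a=cv2.imread("pics/f_scene.png")[180:320,180:366];b=cv2.imread("pics/f_side.png")[170:310,200:386]
cv2.imwrite("pics/f.png",cv2.resize(np.hstack([a,b]),None,fx=2.1,fy=2.1,interpolation=cv2.INTER_CUBIC))
cv2.imwrite("pics/f2.png",cv2.resize(b[10:130,0:160],None,fx=5,fy=5,interpolation=cv2.INTER_CUBIC))
pickle.dump((f0,off,th),open("st.pkl","wb"));print(robot.observe()["time"])
```

```text
0.368 9.03 [-3.93  8.35  1.21]
0.376 10.43 [-4.13  9.72  1.28]
10.711147547460115
13.3417
```

View pics/f.png

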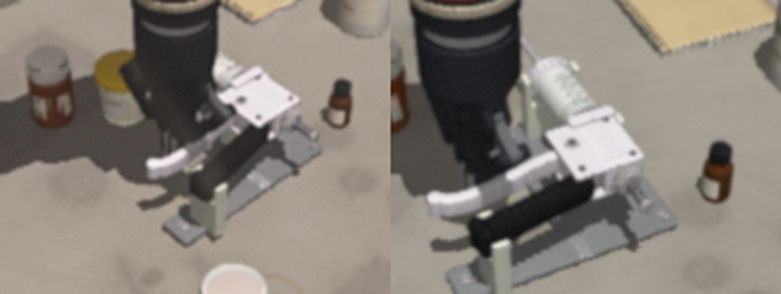

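View pics/f2.png

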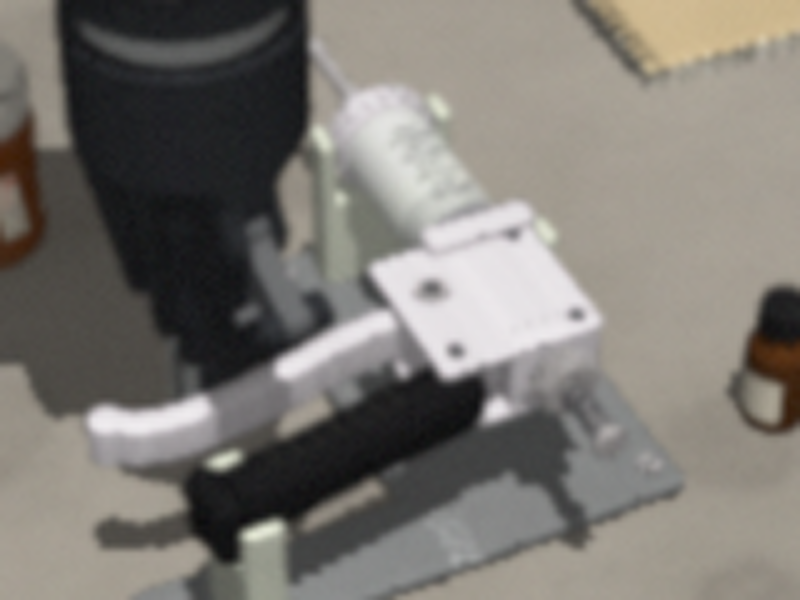

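Run:
```python
import cv2,numpy as np
f=lambda n:cv2.resize(cv2.imread(n)[225:285,270:345],None,fx=5.2,fy=5.2,interpolation=cv2.INTER_CUBIC)
cv2.imwrite("pics/g.png",np.hstack([f("pics/a_side.png"),f("pics/f_side.png")]))
```

```text
(no output)
```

View pics/g.png

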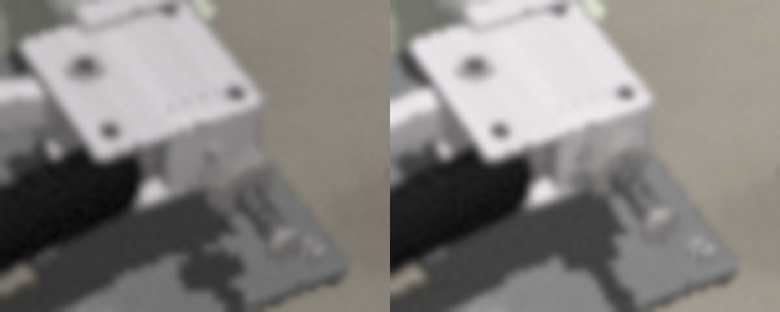

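Run:
```python
from go import *
import pickle,cv2
f0,off,th=pickle.load(open("st.pkl","rb"))
p,o=pose(.18,off+.006);robot.line_to(p,vel=.08,rotation=o)
p,o=pose(0,.016);robot.line_to(p,vel=.08,rotation=o)
robot.pause(.8)
f=force(8);print(f-f0,robot.observe()["time"])
im=robot.grab_frame("side");cv2.imwrite("pics/i_side.png",im)
cv2.imwrite("pics/i.png",cv2.resize(np.hstack([cv2.imread("pics/a_side.png")[180:310,200:350],im[180:310,200:350]]),None,fx=2.6,fy=2.6,interpolation=cv2.INTER_CUBIC))
```

```text
[-0.21916198  0.00621548  0.00874441] 15.1417
```

View pics/i.png

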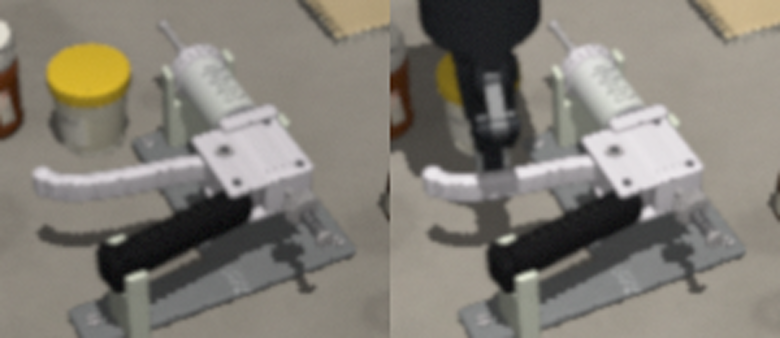

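The lever is back at its rest position: its tip is at crop (430,178), against (40,178)+390 in the first picture. The finger stands clear and reads about 0 N, so I'll press it again.

Run:
```python
from go import *
import pickle,cv2
f0,off,_=pickle.load(open("st.pkl","rb"))
f0=force(10)
p,o=pose(0,off+.002);robot.line_to(p,vel=.05,guard=8)
for th in (.06,.12,.18,.24,.30,.33):
    p,o=pose(th,off);g=robot.line_to(p,vel=.06,rotation=o,guard=12)
    if g: print("guard",th);break
f=force(4)-f0;print(th,f@norm(th))
while th<.4:
    th+=.01;p,o=pose(th,off);robot.line_to(p,vel=.03,rotation=o,guard=10)
    f=force(6)-f0;print(round(th,3),round(f@norm(th),2),f.round(2))
    if f@norm(th)>9.5: break
robot.pause(.8);f=force(10)-f0;print("hold",f@norm(th),np.linalg.norm(f),robot.observe()["time"])
for n in("scene","side"): cv2.imwrite(f"pics/j_{n}.png",robot.grab_frame(n))
a=cv2.imread("pics/j_scene.png")[180:340,180:366];b=cv2.imread("pics/j_side.png")[170:330,200:386]
cv2.imwrite("pics/j.png",cv2.resize(np.hstack([a,b]),None,fx=2.1,fy=2.1,interpolation=cv2.INTER_CUBIC))
f=lambda n:cv2.resize(cv2.imread(n)[225:285,270:345],None,fx=5.2,fy=5.2,interpolation=cv2.INTER_CUBIC)
cv2.imwrite("pics/j2.png",np.hstack([f("pics/f_side.png"),f("pics/j_side.png")]))
```

```text
0.33 3.2294583528084244
0.34 3.5 [-3.52  2.83 -0.19]
0.35 5.38 [-3.84  4.66 -0.12]
0.36 7.39 [-4.02  6.65  0.25]
0.37 9.12 [-3.93  8.43  0.67]
0.38 10.97 [-4.13 10.27  1.2 ]
hold 11.15976970266325 11.372721710926157 20.0833
```

View pics/j.png

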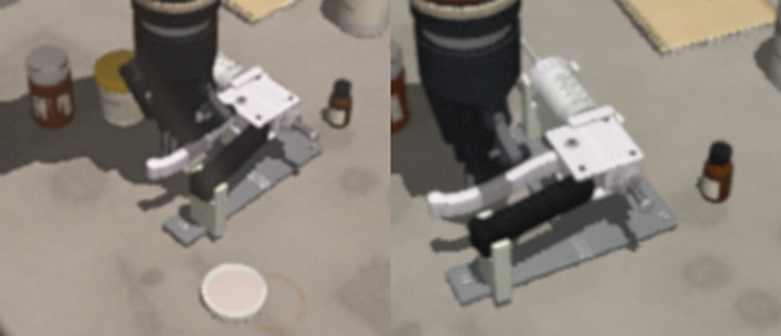

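View pics/j2.png

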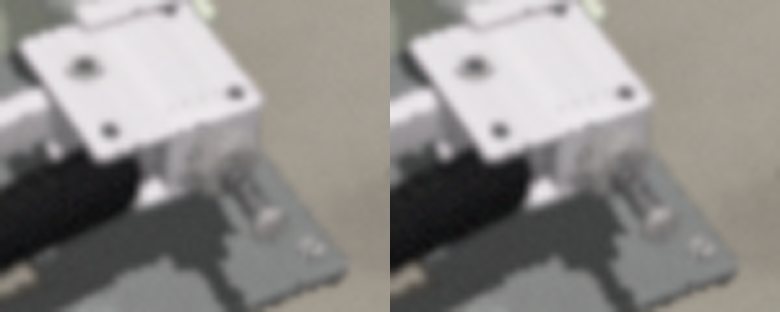

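The lever is held at the stop again with about 11 N, and the nut sits against the housing exactly as in the first press. The gap to the bar is visible, and the bystanders haven't moved. I'm handing the job in.

Run:
```python
from plant import robot
print(robot.job_done())
```

```text
the job is handed in; nothing more can be done
None
```

The lever was pressed to its stop twice with the closed fingers on its outer side, and it is still held there at about 11 N. The job was handed in with about 20 s of the 40 s used.

- **First press:** the push rose from about 3.5 N to 10.7 N once the lever had turned about 0.34 rad. The picture showed the dose nut against the housing.
- **Free return:** with the fingers clear and the tool reading about 0 N, the side picture showed the lever back in its starting position.
- **Second press:** the stop came at the same turn. After a 0.8 s hold the push was still steady, and the nut looked the same as in the first press.
- **Surroundings:** the gap to the grip bar is visible and nothing touched the bar. The four loose things look unmoved, though the arm partly hides the sample cup in the last pictures.

I judged nut contact and the lever's return from pictures and forces, not from a millimetre measurement. About 4 N of the final force runs along the lever rather than into it, probably friction. No check failed.

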